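# Take the vent filter out of the lock-sleeve gas coupling

### The job

The vent filter plugged into the quick coupling on the gas manifold is due for cleaning: turn the coupling's safety sleeve anticlockwise until you feel its slot find the lock pin, push the sleeve down until the filter springs up, then pull the filter straight out so that the sleeve snaps back up, and stand the filter fully home in the empty hole of the filter rack. Work by feel: do not force the sleeve against its pin or wrench at a locked filter, set the filter down gently and leave everything else where it is.

Things in the scene. Friction and masses are not known exactly. Their poses are not given: they have to be found in the camera images.
- coupling_top (a point): On the axis (z up) of the upright quick coupling, level with the top rim of its sleeve at rest, 100 above the table. Sleeve: knurled steel ring, 34 diameter, 30 high, all below this point; grip its upper 18. It turns freely (0.04 N m, grip it to turn it) and slides down 8 on its neck. Below it a brass hexagon 37 wide, top 42 below this point. The filter stands up through it, top 25 above.
- retract (a joint): Sleeve travel down, m: 0 up at rest, 0.008 fully down. Spring 5 N at 0, 9 N at 0.008. A lock pin (bears 15 N) stops it at 0.001 unless the slot in its lower rim is over the pin: turn it anticlockwise from above, unknown 0.35 to 1.0 rad (slot fits within 0.09 rad; it can overrun). By 0.006 the filter is freed and springs up 6 mm; let go, the sleeve hangs at 0.003 to 0.004 till the filter is out.
- filter_mid (a point): Centre of the vent filter in the coupling: 50 tall, 90 g, z along its axis, top up. Nipple 14 diameter, the lowest 28, out of sight in the coupling; hexagon collar 24 wide from 3 to 9 above centre; ribbed brass body 20 diameter from 9 to 25 above centre, the place to grip. In the coupling it starts level with coupling_top; once sprung up the nipple is clear after 15 mm more, pull up to 8 N.
- free_hole (a point): Centre of the mouth of the empty hole in the filter rack, the end one of a row of three, z up, 36 above the table. Hole 19 diameter, 31 deep. Rack y runs along the row: the spares stand at +55 and +110 in y. Fully home, the filter's collar lies on the rack and its centre is 3 below this point.
- manifold: Aluminium gas manifold bar, 45 x 210 (x, y), top 46 above the table, on a steel plate 80 x 250, bolted down. Origin at the table under the coupling's axis; y along the bar. Hexagon brass port plugs 12 high at y +62 and -62.
- rack: White plastic filter rack, 56 x 175 x 36 high (x, y, z), fixed. Origin under its middle hole; y along its row of holes.
- spare_a_mid (a point): Centre of a spare filter, same as the other, standing in the rack's middle hole. Leave alone.
- spare_b_mid (a point): Centre of a spare filter, same as the other, standing in the rack's far end hole. Leave alone.
- wrench: Steel spanner 160 long lying flat between the robot and the work; origin under its middle. Leave alone.
- bottle: Glass bottle with blue cap, 56 diameter, 105 tall; origin under its base. Leave alone.
- beaker: Glass beaker 70 diameter, 90 tall; origin under its base. Leave alone.
- brush: Cleaning brush 150 long, lying flat; origin under its middle. Leave alone.
- jar: Small clear jar with white lid, 50 diameter, 55 tall; origin under its base. Leave alone.

How it is judged:
By the outcome, as a careful person would: the job done as asked, in the order asked, and still so for the second after the job is handed in, with the robot touching nothing.
It also fails if it takes over 61 s, if anything falls off the work surface, if the arm or the gripper's body presses on something with over 40 N, if the wrist force passes 120 N, or if a joint passes its speed limit or range.

### The arm

A 6-joint arm with a two-finger parallel gripper is mounted at the origin on the work surface. World frame = base frame: x ahead of the robot, y to its left, z up, the work surface at z = 0. Lengths are in m, angles in rad, forces in N, time in s.
With the tool pointing down it reaches from about 0.35 to 0.875 m from the base axis. Payload 4.2 kg.
Tool frame: the origin (TCP) lies on the centre line of the jaws, within the pads' length; the fingertips stand 19 mm ahead of it and the grasp point (between the pads) is the TCP (bot.tcp_to_tips is the distance from the TCP to the fingertips, in m); z points along the fingers, y is the direction in which the jaws open and shut (so a half turn about z gives the same grasp; the last joint's range is limited). The gripper opens to 87 mm and grips with 3 to 60 N. Pads are 19 mm wide; open, the fingers measure 117 mm over their backs; the gripper's body (75 mm by 190 mm) begins 51 mm behind the grasp point.
Start: joints at [-1.048, 0.385, 0.008, 0, -1.194, -0.259], TCP at [0.163, -0.603, 0.242] pointing down, gripper open.
Joint ranges: [-3.14, 3.14], [-1.21, 2.06], [-1.07, 1.41], [-3.16, 2.05], [-2.99, -0.16], [-3.1, 3.1]. Speed limits (rad/s): [2.79, 2.79, 3.14, 3.14, 3.14, 3.14].

### API

Orientations are given as a 3x3 rotation matrix whose columns are the frame's x, y, z axes.
In Python, from workcell import bot gives the robot as it stands.
- The arm moves only by the tool servo_tool, never from a script. Its argument "motion" is a list of rows, each an object of numbers: "wx", "wy", "wz": the turn, a rotation vector about the tool's x, y, z in rad; "x", "y", "z": the shift along the tool's x, y, z in cm; "hand": the finger opening in cm, from 0 to 8.7. In form: [{"wx": .., "wy": .., "wz": .., "x": .., "y": .., "z": .., "hand": ..}, ...]. A call has exactly 5 rows; each row is the pose to reach, as a shift and turn from the pose commanded when the call began, along the tool's axes at that moment; what a row does not reach only later rows make up. A row lasts 1/8 s, in which the tool goes at most 62.5 mm and 10.7 degrees, less where a joint would pass 70% of its speed; a pose out of reach is approached as far as the arm can. A call with a gripper value outside its range is refused whole. The fingers move at their own pace and stop on an object; "squeeze" is the grip in N (left out, the last holds). Time passes only in rows, so rows that repeat a pose let the fingers close, or fill a call up. It gives the time, the measured TCP pose, the force and the opening at its end, in the units of the state.
- bot.get_state(): the state, without advancing time (a new reading comes with each control period).
- bot.camera(name): name is "scene" or "top"; returns (picture, depth): 384x512x3 uint8, blue, green, red; 384x512 float32, m along the optical axis (not along the pixel's ray), 0 where there is no reading.
- bot.calibration(name): a dict with "K" (3x3 intrinsics, pixels), "dist" ([k1, k2, p1, p2, k3] as OpenCV has them; the pictures are not rectified), "R" (3x3) and "t" (3): a world point X has camera coordinates R X + t. Camera axes: x right, y down, z forward; pixel columns grow to the right and rows downward; lengths in m; the calibration is good to about 2 mm. A picture is of the moment at which its call begins. calibration takes no time and is no camera call.
- bot.hand_in(): hands the job in, once; it reports no verdict.
The state is a dict: "time": time; "joints": joint angles; "dq": joint speeds; "tau": joint torques, N m; "ee_pos": TCP position; "orientation": TCP orientation; "wrist_force": force on the tool from outside, world axes, zero at the start; "torque": the same for the moment, N m; "grip_width": opening from 0.0 (shut) to 1.0 (fully open).
Only numpy, scipy, OpenCV 4.12 (cv2) and the standard library are available. Lean on these libraries where they do the work, as an engineer would, in place of code of your own. Each camera call takes 0.05 s, during which the arm holds its last target.

## Working session

There is one attempt and no reset: what is moved stays moved. The work goes in short steps, Python scripts to look and compute and a tool call to move; the robot and the scene stay as the last step left them, time stands still between calls to the robot, and variables do not carry over. Pictures are saved under pics/ and viewed, and the job is handed in when it is done.

Besides the shell and the picture viewer there is one more tool, called after "Emit:" as name(argument=value, ...) on one line, values as JSON. servo_tool: Moves the arm, as the interface text tells. Its arguments: {"type":"object","properties":{"motion":{"type":"array","items":{"type":"object","properties":{"wx":{"type":"number"},"wy":{"type":"number"},"wz":{"type":"number"},"x":{"type":"number"},"y":{"type":"number"},"z":{"type":"number"},"hand":{"type":"number"}}}},"squeeze":{"type":"number"}},"required":["motion"]}

```bash
mkdir -p pics; ls
cat > h.py <<'E'
import numpy as np, cv2
from workcell import bot
def snap(n):
    im,d=bot.camera(n); c=bot.calibration(n); return im,d,c
def ray(c,uv):
    K=np.array(c['K']);D=np.array(c['dist']);R=np.array(c['R']);t=np.array(c['t'])
    p=cv2.undistortPoints(np.array([[uv]],float),K,D)[0,0]
    return -R.T@t, R.T@np.array([p[0],p[1],1.])
def onz(c,uv,z):
    o,r=ray(c,uv); return o+r*(z-o[2])/r[2]
def proj(c,X):
    K=np.array(c['K']);D=np.array(c['dist']);R=np.array(c['R']);t=np.array(c['t'])
    return cv2.projectPoints(np.array(X,float).reshape(-1,1,3),cv2.Rodrigues(R)[0],t,K,D)[0].reshape(-1,2)
E
python3 - <<'E'
from h import *
np.set_printoptions(precision=4,suppress=True)
for n in ['scene','top']:
    im,d,c=snap(n); cv2.imwrite(f'pics/{n}0.png',im); np.save(f'{n}0d.npy',d)
    print(n,c)
print(bot.get_state())
E
```

```text
pics
scene {'K': array([[359.8477,   0.    , 254.9631],
       [  0.    , 359.8477, 191.2328],
       [  0.    ,   0.    ,   1.    ]]), 'dist': array([0.0359, 0.    , 0.    , 0.    , 0.    ]), 'R': array([[-0.6354,  0.772 , -0.0166],
       [ 0.6295,  0.5054, -0.5902],
       [-0.4472, -0.3854, -0.8071]]), 't': array([ 0.3764, -0.2952,  1.2827])}
top {'K': array([[383.0217,   0.    , 245.6567],
       [  0.    , 383.0217, 191.8195],
       [  0.    ,   0.    ,   1.    ]]), 'dist': array([-0.0188,  0.    ,  0.    ,  0.    ,  0.    ]), 'R': array([[-0.0272, -0.9995,  0.0168],
       [-0.9966,  0.0258, -0.0778],
       [ 0.0774, -0.0189, -0.9968]]), 't': array([-0.0013,  0.591 ,  1.178 ])}
{'time': 0.1, 'joints': array([-1.0484,  0.3855,  0.0068, -0.0004, -1.194 , -0.2586]), 'dq': array([ 0.0007, -0.0001,  0.0037,  0.002 ,  0.    , -0.0003]), 'tau': array([ -0.0004, -39.169 ,  18.7936,   4.2319,   0.0134,  -0.0001]), 'ee_pos': array([ 0.1628, -0.6029,  0.2406]), 'orientation': array([[-0.9655, -0.2606, -0.0006],
       [-0.2606,  0.9654,  0.0019],
       [ 0.0001,  0.002 , -1.    ]]), 'wrist_force': array([-0.1375, -0.6415,  0.2875]), 'torque': array([-0.0125, -0.0091,  0.0033]), 'grip_width': 0.9996734109111028}
```

View pics/scene0.png

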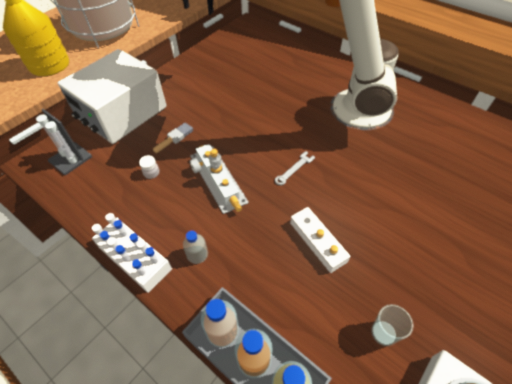

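View pics/top0.png

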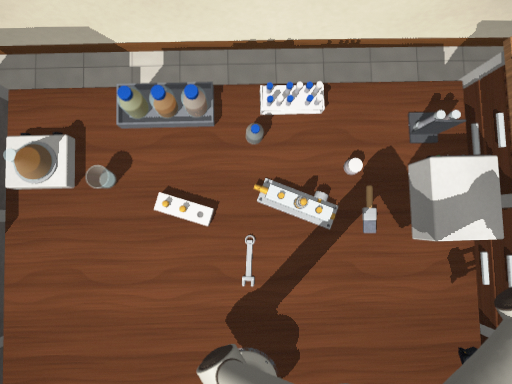

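Scene: the manifold is near (220,178), the rack near (320,240). Top: the manifold is near (298,203), and the rack near (184,209) with its empty hole at its right end, about (200,214). I'll zoom in.

Run:
```python
import cv2,numpy as np
s=cv2.imread('pics/scene0.png');t=cv2.imread('pics/top0.png')
def crop(im,x0,y0,w,h,f):return cv2.resize(im[y0:y0+h,x0:x0+w],None,fx=f,fy=f,interpolation=cv2.INTER_CUBIC)
a=crop(s,185,135,70,80,5.5);b=crop(t,248,170,95,62,8)
cv2.imwrite('pics/zs_man.png',crop(s,185,135,70,80,7));cv2.imwrite('pics/zt_man.png',b)
cv2.imwrite('pics/zs_rack.png',crop(s,285,200,70,75,8));cv2.imwrite('pics/zt_rack.png',crop(t,148,185,75,45,8))
```

```text
(no output)
```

View pics/zs_man.png

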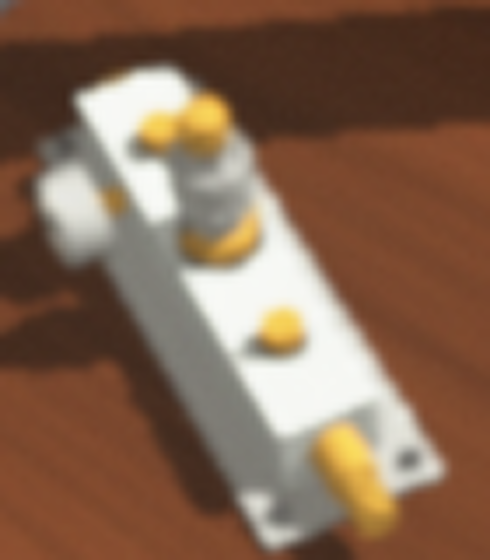

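View pics/zt_man.png

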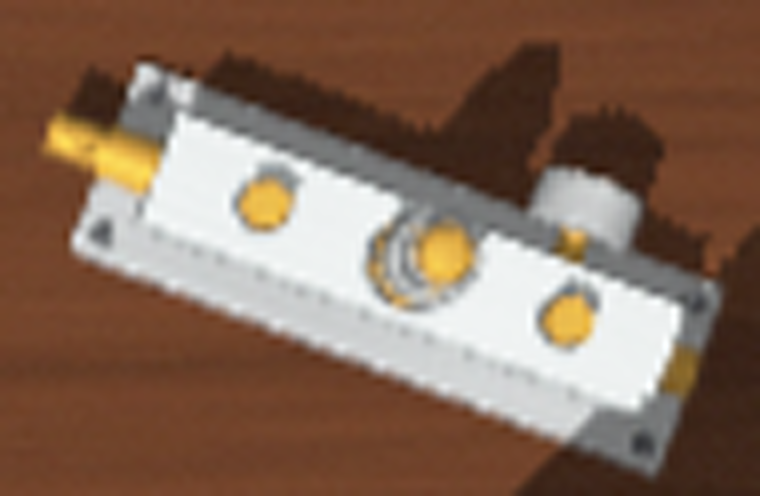

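View pics/zs_rack.png

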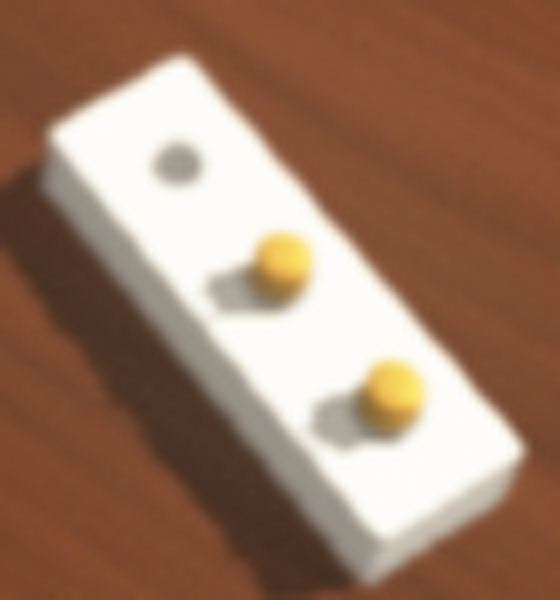

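View pics/zt_rack.png

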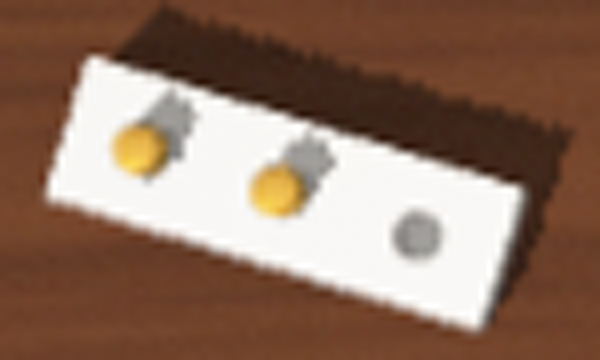

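```bash
cat > m.py <<'E'
from h import *
np.set_printoptions(precision=4,suppress=True)
def blobs(im,box,f=8):
    x0,y0,w,h=box
    z=cv2.resize(im[y0:y0+h,x0:x0+w],None,fx=f,fy=f,interpolation=cv2.INTER_CUBIC)
    hsv=cv2.cvtColor(z,cv2.COLOR_BGR2HSV)
    m=cv2.inRange(hsv,(17,110,140),(32,255,255))
    n,l,s,c=cv2.connectedComponentsWithStats(m)
    return [( (c[i]+.5)/f-.5+[x0,y0], s[i][4]/f/f,(s[i][:2]/f+[x0,y0]),s[i][2:4]/f) for i in range(1,n) if s[i][4]>3*f*f]
E
python3 - <<'E'
from m import *
ims={n:cv2.imread(f'pics/{n}0.png') for n in('scene','top')}
C={n:bot.calibration(n) for n in ims}
for n,b in (('top',(248,170,95,62)),('top',(148,185,75,45)),('scene',(185,135,70,80)),('scene',(285,200,70,75))):
    d=np.load(f'{n}0d.npy')
    for c,a,tl,wh in blobs(ims[n],b):
        o,r=ray(C[n],c); dd=d[int(round(c[1])),int(round(c[0]))]
        print(n,c,round(a,1),tl,wh,'depthpt',o+r*dd)
# dark hole
for n,b in (('top',(190,205,20,18)),('scene',(300,214,14,12))):
    x0,y0,w,h=b
    z=cv2.resize(ims[n][y0:y0+h,x0:x0+w],None,fx=8,fy=8,interpolation=cv2.INTER_CUBIC)
    m=(z.max(2)<205).astype(np.uint8)
    k,l,s,c=cv2.connectedComponentsWithStats(m)
    for i in range(1,k):
        if s[i][4]>200: 
            p=(c[i]+.5)/8-.5+[x0,y0]; print('hole',n,p,s[i]/8, onz(C[n],p,.036))
# rack / manifold tops: white
for n,b in (('top',(148,185,75,45)),('scene',(285,200,70,75))):
    x0,y0,w,h=b
    z=cv2.resize(ims[n][y0:y0+h,x0:x0+w],None,fx=8,fy=8,interpolation=cv2.INTER_CUBIC)
    m=(z.min(2)>215).astype(np.uint8)
    cs=max(cv2.findContours(m,0,2)[0],key=cv2.contourArea); r=cv2.minAreaRect(cs)
    P=[onz(C[n],(q+.5)/8-.5+[x0,y0],.036)[:2] for q in cv2.boxPoints(r)]
    print('rack',n,np.array(P).round(4).tolist(),np.mean(P,0),[np.linalg.norm(P[i]-P[i-1]) for i in range(2)])
E
```

```text
top [260.6019 188.6325] 74.7 [253.75  184.375] [14.375  9.625] depthpt [ 0.598  -0.0632  0.0408]
top [280.726  195.0676] 29.0 [278.  192.5] [6.375 6.125] depthpt [ 0.5751 -0.1227  0.0604]
top [303.1269 201.2718] 40.4 [300.25  198.125] [6.875 7.5  ] depthpt [ 0.5512 -0.179   0.1268]
top [319.3475 199.6484] 5.2 [318.375 198.875] [3.    2.625] depthpt [ 0.5596 -0.2461  0.0317]
top [318.5718 209.5508] 28.6 [315.875 207.   ] [6.125 6.   ] depthpt [ 0.5281 -0.237   0.0572]
top [165.1539 203.2363] 30.2 [162.5  200.75] [6.5 6. ] depthpt [0.5597 0.2286 0.0569]
top [182.3589 208.4637] 30.8 [179.5  205.75] [6.75 6.25] depthpt [0.5425 0.1767 0.0572]
scene [211.7754 152.5244] 72.1 [205.125 148.125] [13.375  8.75 ] depthpt [ 0.5599 -0.1794  0.1256]
scene [200.9358 163.1533] 6.8 [200. 162.] [2.75  3.375] depthpt [ 0.5579 -0.2412  0.0335]
scene [217.7249 169.391 ] 28.9 [213.875 166.125] [7.875 6.5  ] depthpt [ 0.5584 -0.1672  0.0601]
scene [224.7774 181.9516] 26.2 [222.25  179.375] [5.875 6.   ] depthpt [ 0.5793 -0.1206  0.0592]
scene [235.1579 202.9108] 99.7 [229.625 195.875] [12.  15.5] depthpt [ 
[... 205 characters left out ...]
2]
hole top [206.4527 205.4386] [ 12.375   0.      7.625   2.5   101.75 ] [0.5507 0.1055 0.036 ]
hole top [199.6725 214.0251] [  7.      6.375   6.25    6.125 245.   ] [0.5247 0.1268 0.036 ]
hole top [192.0167 221.6894] [ 0.    15.875  6.625  2.125 73.   ] [0.5018 0.1508 0.036 ]
hole scene [306.8219 220.091 ] [  4.5     4.125   5.625   4.875 168.25 ] [0.5249 0.1262 0.036 ]
rack top [[0.5444, 0.269], [0.5971, 0.2522], [0.5414, 0.0866], [0.489, 0.104]] [0.543 0.178] [np.float64(0.17406800423910138), np.float64(0.05530676835159745)]
rack scene [[0.5432, 0.0868], [0.4805, 0.096], [0.544, 0.2693], [0.5994, 0.2571]] [0.5418 0.1773] [np.float64(0.17938016665654302), np.float64(0.06337955511469213)]
```

Run:
```python
from m import *
T=bot.calibration('top');S=bot.calibration('scene')
print('cams',ray(T,(0,0))[0],ray(S,(0,0))[0])
# plug centroids: blob spans z .046-.058; use z=.055ish
for z in(.054,.058):
  a,b=onz(T,(280.726,195.0676),z),onz(T,(318.5718,209.5508),z); print('top plugs',a[:2],b[:2],(a+b)[:2]/2,np.linalg.norm(a-b))
# filter: blob
for z in (.121,.125): print('filt top',onz(T,(303.127,201.272),z)[:2])
for z in (.117,.121): print('spares top',onz(T,(182.3589,208.4637),z-.067)[:2],onz(T,(165.15,203.236),z-.067)[:2])
u=np.array([(203+.5)/7-.5+185,(110+.5)/7-.5+135]);print('scene disc',u,onz(S,u,.125))
for z in(.052,.054,.057): print('scene plug+y',onz(S,(224.7774,181.9516),z)[:2])
for z in (.047,.05,.053): print('sp',onz(S,(319.7359,232.8604),z)[:2],onz(S,(333.5153,249.0904),z)[:2])
# project sleeve hypothesised
for X in ([.551,-.179],[.553,-.179],[.5525,-.1805]):
  print(X,proj(S,[X+[.125],X+[.1],X+[.046]]).round(1).tolist(),proj(T,[X+[.125],X+[.1],X+[.046]]).round(1).tolist())
```

```text
cams [0.4978 0.0057 1.2203] [0.9987 0.353  0.8673]
top plugs [ 0.5756 -0.1234] [ 0.5282 -0.2377] [ 0.5519 -0.1805] 0.12375874295636152
top plugs [ 0.5753 -0.1229] [ 0.5281 -0.2369] [ 0.5517 -0.1799] 0.12333429696167672
filt top [ 0.5515 -0.18  ]
filt top [ 0.5513 -0.1793]
spares top [0.5427 0.1778] [0.5601 0.23  ]
spares top [0.5426 0.1772] [0.5599 0.2292]
scene disc [213.5714 150.2857] [ 0.5503 -0.1817  0.125 ]
scene plug+y [ 0.5756 -0.1248]
scene plug+y [ 0.5766 -0.1236]
scene plug+y [ 0.5782 -0.1218]
sp [0.5422 0.1771] [0.5595 0.2295]
sp [0.5438 0.1777] [0.5611 0.23  ]
sp [0.5455 0.1784] [0.5627 0.2304]
[0.551, -0.179] [[214.1, 150.9], [215.1, 156.9], [217.0, 169.0]] [[303.0, 201.4], [301.6, 201.8], [298.8, 202.7]]
[0.553, -0.179] [[213.6, 151.3], [214.6, 157.3], [216.5, 169.4]] [[303.0, 200.7], [301.6, 201.2], [298.7, 202.1]]
[0.5525, -0.1805] [[213.3, 150.9], [214.3, 156.9], [216.3, 169.1]] [[303.5, 200.8], [302.1, 201.3], [299.2, 202.2]]
```

Emit:
servo_tool(motion=[{"x": -4.8, "y": 3.0}, {"x": -9.7, "y": 6.1}, {"x": -14.6, "y": 9.2}, {"x": -19.4, "y": 12.3}, {"x": -24.3, "y": 15.4, "hand": 6.5}])

```text
schema error: expected keys wx, wy, wz, x, y, z, hand
```

Emit:
servo_tool(motion=[{"x": -4.8, "y": 3.0, "hand": 6.5}, {"x": -9.7, "y": 6.1, "hand": 6.5}, {"x": -14.6, "y": 9.2, "hand": 6.5}, {"x": -19.4, "y": 12.3, "z": 2, "hand": 6.5}, {"x": -24.3, "y": 15.3, "z": 4, "hand": 6.5}])

```text
schema error: expected keys wx, wy, wz, x, y, z, hand
```

Emit:
servo_tool(motion=[{"z": 0}, {"z": 0}, {"z": 0}, {"z": 0}, {"z": 0}])

```text
schema error: expected keys wx, wy, wz, x, y, z, hand
```

All keys are needed, so I'll resend each row with them.

Emit:
servo_tool(motion=[{"wx": 0, "wy": 0, "wz": 0, "x": -4.8, "y": 3.0, "z": 0, "hand": 6.5}, {"wx": 0, "wy": 0, "wz": 0, "x": -9.7, "y": 6.1, "z": 0, "hand": 6.5}, {"wx": 0, "wy": 0, "wz": 0, "x": -14.6, "y": 9.2, "z": 0, "hand": 6.5}, {"wx": 0, "wy": 0, "wz": 0, "x": -19.4, "y": 12.3, "z": 0, "hand": 6.5}, {"wx": 0, "wy": 0, "wz": 0, "x": -24.3, "y": 15.4, "z": 0, "hand": 6.5}])

```text
time: 0.72
ee_pos: [0.3582, -0.3897, 0.2413]
orientation: [[-0.965, -0.261, -0.0], [-0.261, 0.965, 0.0], [0.0, 0.0, -1.0]]
wrist_force: [-0.2, -0.7, -0.8]
grip_width: 0.748
```

Emit:
servo_tool(motion=[{"wx": 0, "wy": 0, "wz": 0, "x": -4.8, "y": 3.0, "z": 0, "hand": 6.5}, {"wx": 0, "wy": 0, "wz": 0, "x": -9.7, "y": 6.1, "z": 0, "hand": 6.5}, {"wx": 0, "wy": 0, "wz": 0, "x": -14.6, "y": 9.2, "z": 0, "hand": 6.5}, {"wx": 0, "wy": 0, "wz": 0, "x": -19.4, "y": 12.3, "z": 1, "hand": 6.5}, {"wx": 0, "wy": 0, "wz": 0, "x": -24.3, "y": 15.3, "z": 3, "hand": 6.5}])

```text
time: 1.35
ee_pos: [0.5536, -0.1787, 0.2119]
orientation: [[-0.965, -0.261, 0.002], [-0.261, 0.965, -0.0], [-0.002, -0.001, -1.0]]
wrist_force: [-0.0, -0.1, 0.3]
grip_width: 0.747
```

Emit:
servo_tool(motion=[{"wx": 0, "wy": 0, "wz": 0, "x": 0.2, "y": -0.1, "z": 2, "hand": 6.5}, {"wx": 0, "wy": 0, "wz": 0, "x": 0.2, "y": -0.1, "z": 4, "hand": 6.5}, {"wx": 0, "wy": 0, "wz": 0, "x": 0.2, "y": -0.1, "z": 6, "hand": 6.5}, {"wx": 0, "wy": 0, "wz": 0, "x": 0.2, "y": -0.1, "z": 7, "hand": 6.5}, {"wx": 0, "wy": 0, "wz": 0, "x": 0.2, "y": -0.1, "z": 7.6, "hand": 6.5}])

```text
time: 1.98
ee_pos: [0.5504, -0.1818, 0.1351]
orientation: [[-0.965, -0.261, -0.001], [-0.261, 0.965, -0.0], [0.001, 0.0, -1.0]]
wrist_force: [0.5, -0.3, -0.6]
grip_width: 0.742
```

Run:
```python
from m import *
im,d,c=snap('scene')
cv2.imwrite('pics/s1.png',cv2.resize(im[90:220,150:290],None,fx=4.5,fy=4.5,interpolation=cv2.INTER_CUBIC))
s=bot.get_state();print(s['time'],s['ee_pos'],s['wrist_force'],s['joints'])
print((proj(c,[[.5517,-.18,.125],[.5517,-.18,.1],s['ee_pos']])-[150,90])*4.5)
```

```text
2.025 [ 0.5501 -0.1817  0.1346] [ 0.019  -0.5566  0.3685] [-0.0397  0.4061 -0.2504 -0.0002 -0.9156 -1.2674]
[[286.4911 273.8024]
 [290.8322 300.7421]
 [284.4944 260.3651]]
```

View pics/s1.png

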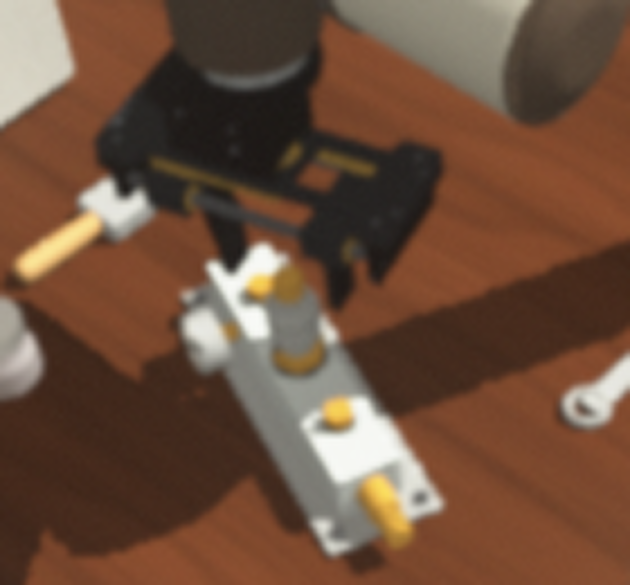

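The fingertips, near (230,240) and (340,290) in the crop, straddle the filter top near (290,280). I'll descend onto the sleeve and close lightly.

Emit:
servo_tool(motion=[{"wx": 0, "wy": 0, "wz": 0, "x": -0.1, "y": 0.1, "z": 1.0, "hand": 6.5}, {"wx": 0, "wy": 0, "wz": 0, "x": -0.1, "y": 0.1, "z": 2.0, "hand": 6.5}, {"wx": 0, "wy": 0, "wz": 0, "x": -0.1, "y": 0.1, "z": 2.8, "hand": 6.5}, {"wx": 0, "wy": 0, "wz": 0, "x": -0.1, "y": 0.1, "z": 3.1, "hand": 6.5}, {"wx": 0, "wy": 0, "wz": 0, "x": -0.1, "y": 0.1, "z": 3.1, "hand": 4.5}])

```text
time: 2.65
ee_pos: [0.5511, -0.1805, 0.1043]
orientation: [[-0.965, -0.261, -0.0], [-0.261, 0.965, -0.0], [0.0, 0.0, -1.0]]
wrist_force: [-0.2, 0.4, 0.2]
grip_width: 0.693
```

Emit:
servo_tool(motion=[{"wx": 0, "wy": 0, "wz": 0, "x": 0, "y": 0, "z": 0, "hand": 4.0}, {"wx": 0, "wy": 0, "wz": 0, "x": 0, "y": 0, "z": 0, "hand": 3.7}, {"wx": 0, "wy": 0, "wz": 0, "x": 0, "y": 0, "z": 0, "hand": 3.4}, {"wx": 0, "wy": 0, "wz": 0, "x": 0, "y": 0, "z": 0, "hand": 3.0}, {"wx": 0, "wy": 0, "wz": 0, "x": 0, "y": 0, "z": 0, "hand": 3.0}], squeeze=8)

```text
time: 3.28
ee_pos: [0.5514, -0.1808, 0.1048]
orientation: [[-0.965, -0.261, 0.001], [-0.261, 0.965, -0.0], [-0.0, -0.001, -1.0]]
wrist_force: [-0.7, -1.5, 0.3]
grip_width: 0.4
```

Run:
```python
from m import *
s=bot.get_state();print(s)
R=np.array(s['orientation']);print('tool F',R.T@s['wrist_force'],'T',R.T@s['torque'],'open',s['grip_width']*87)
```

```text
{'time': 3.275, 'joints': array([-0.0377,  0.4415, -0.2818,  0.0006, -0.8469, -1.2697]), 'dq': array([-0.0004, -0.0013,  0.0002, -0.0008,  0.0012, -0.0003]), 'tau': array([  1.0774, -37.8479,  14.6928,   2.8674,  -0.1614,   0.0155]), 'ee_pos': array([ 0.5514, -0.1808,  0.1048]), 'orientation': array([[-0.9654, -0.2607,  0.0006],
       [-0.2607,  0.9654, -0.0004],
       [-0.0005, -0.0006, -1.    ]]), 'wrist_force': array([-0.6666, -1.458 ,  0.2602]), 'torque': array([-0.624 , -0.0675, -0.0521]), 'grip_width': 0.4002816543747807}
tool F [ 1.0236 -1.2339 -0.26  ] T [0.6201 0.0975 0.0518] open 34.82450393060592
```

Emit:
servo_tool(motion=[{"wx": 0, "wy": 0, "wz": 0, "x": 0, "y": -0.03, "z": 0, "hand": 3.0}, {"wx": 0, "wy": 0, "wz": 0, "x": 0, "y": -0.05, "z": 0.1, "hand": 3.0}, {"wx": 0, "wy": 0, "wz": 0, "x": 0, "y": -0.05, "z": 0.1, "hand": 3.0}, {"wx": 0, "wy": 0, "wz": 0, "x": 0, "y": -0.05, "z": 0.1, "hand": 3.0}, {"wx": 0, "wy": 0, "wz": 0, "x": 0, "y": -0.05, "z": 0.1, "hand": 3.0}], squeeze=15)

```text
time: 3.9
ee_pos: [0.5514, -0.1809, 0.104]
orientation: [[-0.965, -0.261, 0.0], [-0.261, 0.965, -0.0], [-0.0, -0.0, -1.0]]
wrist_force: [-0.4, 0.5, 4.7]
grip_width: 0.39
```

```bash
cat > st.py <<'E'
from m import *
s=bot.get_state();R=np.array(s['orientation'])
print('t',s['time'],'pos mm',np.array(s['ee_pos'])*1e3,'F',s['wrist_force'],'toolF',R.T@s['wrist_force'],'toolT',R.T@s['torque'],'open',round(s['grip_width']*87,2),'yaw y',np.arctan2(R[1,1],R[0,1]),'q6',s['joints'][5])
E
python3 st.py
```

```text
t 3.9 pos mm [ 551.4269 -180.9342  103.9745] F [-0.444   0.4606  4.7438] toolF [ 0.3065  0.5595 -4.744 ] toolT [-0.146   0.2806  0.0198] open 33.91 yaw y 1.834783742069014 q6 -1.2688189257958062
```

Emit:
servo_tool(motion=[{"wx": 0, "wy": 0, "wz": -0.06, "x": 0, "y": 0, "z": 0, "hand": 3.0}, {"wx": 0, "wy": 0, "wz": -0.12, "x": 0, "y": 0, "z": 0, "hand": 3.0}, {"wx": 0, "wy": 0, "wz": -0.18, "x": 0, "y": 0, "z": 0, "hand": 3.0}, {"wx": 0, "wy": 0, "wz": -0.24, "x": 0, "y": 0, "z": 0, "hand": 3.0}, {"wx": 0, "wy": 0, "wz": -0.3, "x": 0, "y": 0, "z": 0, "hand": 3.0}], squeeze=20)

```text
time: 4.53
ee_pos: [0.5516, -0.1812, 0.104]
orientation: [[-0.844, -0.536, 0.001], [-0.536, 0.844, -0.0], [-0.001, -0.001, -1.0]]
wrist_force: [-0.1, -1.3, 5.0]
grip_width: 0.389
```

```bash
python3 st.py
```

```text
t 4.525 pos mm [ 551.5875 -181.2246  104.0317] F [-0.1062 -1.2972  4.9725] toolF [ 0.7823 -1.0423 -4.9721] toolT [0.0957 0.3899 0.1061] open 33.85 yaw y 2.136329133218621 q6 -0.9671793827915963
```

Emit:
servo_tool(motion=[{"wx": 0, "wy": 0, "wz": 0, "x": 0, "y": 0, "z": 0.05, "hand": 3.0}, {"wx": 0, "wy": 0, "wz": 0, "x": 0, "y": 0, "z": 0.1, "hand": 3.0}, {"wx": 0, "wy": 0, "wz": 0, "x": 0, "y": 0, "z": 0.12, "hand": 3.0}, {"wx": 0, "wy": 0, "wz": 0, "x": 0, "y": 0, "z": 0.12, "hand": 3.0}, {"wx": 0, "wy": 0, "wz": 0, "x": 0, "y": 0, "z": 0.12, "hand": 3.0}])

```text
time: 5.15
ee_pos: [0.5516, -0.1812, 0.1035]
orientation: [[-0.845, -0.535, 0.001], [-0.535, 0.845, -0.001], [-0.0, -0.001, -1.0]]
wrist_force: [-2.4, -0.3, 8.8]
grip_width: 0.389
```

```bash
python3 st.py
```

```text
t 5.15 pos mm [ 551.5959 -181.232   103.5358] F [-2.4317 -0.2589  8.838 ] toolF [ 2.1891  1.0715 -8.8403] toolT [-0.3298  0.5805  0.027 ] open 33.82 yaw y 2.134883165783471 q6 -0.9689912959174364
```

Emit:
servo_tool(motion=[{"wx": 0, "wy": 0, "wz": -0.03, "x": 0, "y": 0, "z": 0, "hand": 3.0}, {"wx": 0, "wy": 0, "wz": -0.06, "x": 0, "y": 0, "z": 0, "hand": 3.0}, {"wx": 0, "wy": 0, "wz": -0.09, "x": 0, "y": 0, "z": 0, "hand": 3.0}, {"wx": 0, "wy": 0, "wz": -0.1, "x": 0, "y": 0, "z": 0, "hand": 3.0}, {"wx": 0, "wy": 0, "wz": -0.1, "x": 0, "y": 0, "z": 0, "hand": 3.0}])

```text
time: 5.78
ee_pos: [0.5517, -0.1813, 0.1035]
orientation: [[-0.788, -0.616, 0.001], [-0.616, 0.788, -0.001], [-0.0, -0.001, -1.0]]
wrist_force: [-2.0, -1.4, 7.6]
grip_width: 0.39
```

```bash
python3 st.py
```

```text
t 5.775 pos mm [ 551.651  -181.3429  103.4665] F [-2.0427 -1.3501  7.6431] toolF [ 2.4378  0.1858 -7.6443] toolT [-0.1941  0.6275  0.07  ] open 33.92 yaw y 2.234762937773554 q6 -0.8690373022107475
```

Emit:
servo_tool(motion=[{"wx": 0, "wy": 0, "wz": -0.03, "x": 0, "y": 0, "z": 0.01, "hand": 3.0}, {"wx": 0, "wy": 0, "wz": -0.06, "x": 0, "y": 0, "z": 0.02, "hand": 3.0}, {"wx": 0, "wy": 0, "wz": -0.09, "x": 0, "y": 0, "z": 0.03, "hand": 3.0}, {"wx": 0, "wy": 0, "wz": -0.1, "x": 0, "y": 0, "z": 0.03, "hand": 3.0}, {"wx": 0, "wy": 0, "wz": -0.1, "x": 0, "y": 0, "z": 0.03, "hand": 3.0}])

```text
time: 6.4
ee_pos: [0.5518, -0.1814, 0.1032]
orientation: [[-0.722, -0.692, 0.001], [-0.692, 0.722, -0.001], [-0.0, -0.002, -1.0]]
wrist_force: [-1.9, -1.9, 7.2]
grip_width: 0.39
```

```bash
python3 st.py
```

```text
t 6.4 pos mm [ 551.7576 -181.399   103.151 ] F [-1.8609 -1.9374  7.2378] toolF [ 2.6819 -0.1225 -7.2384] toolT [-0.1681  0.5859  0.0259] open 33.9 yaw y 2.3348755851296605 q6 -0.7690147060502057
```

Emit:
servo_tool(motion=[{"wx": 0, "wy": 0, "wz": -0.03, "x": 0, "y": 0, "z": 0.03, "hand": 3.0}, {"wx": 0, "wy": 0, "wz": -0.06, "x": 0, "y": 0, "z": 0.05, "hand": 3.0}, {"wx": 0, "wy": 0, "wz": -0.09, "x": 0, "y": 0, "z": 0.05, "hand": 3.0}, {"wx": 0, "wy": 0, "wz": -0.1, "x": 0, "y": 0, "z": 0.05, "hand": 3.0}, {"wx": 0, "wy": 0, "wz": -0.1, "x": 0, "y": 0, "z": 0.05, "hand": 3.0}], squeeze=30)

```text
time: 7.02
ee_pos: [0.5518, -0.1814, 0.1024]
orientation: [[-0.649, -0.76, 0.001], [-0.76, 0.649, -0.001], [-0.0, -0.002, -1.0]]
wrist_force: [-0.4, -1.3, 6.3]
grip_width: 0.387
```

```bash
python3 st.py
```

```text
t 7.025 pos mm [ 551.8165 -181.4337  102.351 ] F [-0.3844 -1.3472  6.2571] toolF [ 1.2727 -0.5926 -6.2564] toolT [ 0.0604  0.5555 -0.0132] open 33.63 yaw y 2.434858202316802 q6 -0.6689347487248996
```

Emit:
servo_tool(motion=[{"wx": 0, "wy": 0, "wz": 0, "x": 0, "y": 0, "z": 0.02, "hand": 3.0}, {"wx": 0, "wy": 0, "wz": 0, "x": 0, "y": 0, "z": 0.05, "hand": 3.0}, {"wx": 0, "wy": 0, "wz": 0, "x": 0, "y": 0, "z": 0.08, "hand": 3.0}, {"wx": 0, "wy": 0, "wz": 0, "x": 0, "y": 0, "z": 0.1, "hand": 3.0}, {"wx": 0, "wy": 0, "wz": 0, "x": 0, "y": 0, "z": 0.1, "hand": 3.0}])

```text
time: 7.65
ee_pos: [0.5518, -0.1815, 0.1014]
orientation: [[-0.649, -0.76, 0.001], [-0.76, 0.649, -0.001], [-0.0, -0.002, -1.0]]
wrist_force: [-0.5, -2.6, 6.3]
grip_width: 0.384
```

```bash
python3 st.py
```

```text
t 7.65 pos mm [ 551.8041 -181.4581  101.4031] F [-0.5474 -2.6099  6.2979] toolF [ 2.3391 -1.2888 -6.2962] toolT [0.0343 0.5666 0.0759] open 33.41 yaw y 2.434789815097841 q6 -0.6690269474445655
```

In the slot: z follows the command while the force stays near the spring load. Pushing down.

Emit:
servo_tool(motion=[{"wx": 0, "wy": 0, "wz": 0, "x": 0, "y": 0, "z": 0.1, "hand": 3.0}, {"wx": 0, "wy": 0, "wz": 0, "x": 0, "y": 0, "z": 0.2, "hand": 3.0}, {"wx": 0, "wy": 0, "wz": 0, "x": 0, "y": 0, "z": 0.3, "hand": 3.0}, {"wx": 0, "wy": 0, "wz": 0, "x": 0, "y": 0, "z": 0.4, "hand": 3.0}, {"wx": 0, "wy": 0, "wz": 0, "x": 0, "y": 0, "z": 0.45, "hand": 3.0}])

```text
time: 8.28
ee_pos: [0.5518, -0.1815, 0.0972]
orientation: [[-0.649, -0.761, 0.001], [-0.761, 0.649, -0.001], [-0.0, -0.002, -1.0]]
wrist_force: [-1.4, -0.9, 8.2]
grip_width: 0.392
```

```bash
python3 st.py
```

```text
t 8.275 pos mm [ 551.8339 -181.4552   97.227 ] F [-1.4061 -0.9015  8.2099] toolF [ 1.5976  0.4698 -8.2109] toolT [-0.1774  0.6046 -0.0066] open 34.14 yaw y 2.435012628633113 q6 -0.6689928485734142
```

Emit:
servo_tool(motion=[{"wx": 0, "wy": 0, "wz": 0, "x": 0, "y": 0, "z": 0.03, "hand": 3.0}, {"wx": 0, "wy": 0, "wz": 0, "x": 0, "y": 0, "z": 0.06, "hand": 3.0}, {"wx": 0, "wy": 0, "wz": 0, "x": 0, "y": 0, "z": 0.08, "hand": 3.0}, {"wx": 0, "wy": 0, "wz": 0, "x": 0, "y": 0, "z": 0.08, "hand": 3.0}, {"wx": 0, "wy": 0, "wz": 0, "x": 0, "y": 0, "z": 0.08, "hand": 3.0}])

```text
time: 8.9
ee_pos: [0.5518, -0.1815, 0.0967]
orientation: [[-0.649, -0.761, 0.001], [-0.761, 0.649, -0.001], [-0.0, -0.002, -1.0]]
wrist_force: [-1.8, -1.6, 9.3]
grip_width: 0.388
```

```bash
python3 st.py;  python3 - <<'E'
from m import *
im,d,c=snap('scene')
cv2.imwrite('pics/s2.png',cv2.resize(im[90:220,150:290],None,fx=4.5,fy=4.5,interpolation=cv2.INTER_CUBIC))
E
```

```text
t 8.9 pos mm [ 551.8223 -181.4604   96.6624] F [-1.7776 -1.6474  9.2647] toolF [ 2.4058  0.2657 -9.2655] toolT [-0.3023  0.5935  0.0242] open 33.79 yaw y 2.4349837035152277 q6 -0.6690387666914075
```

View pics/s2.png

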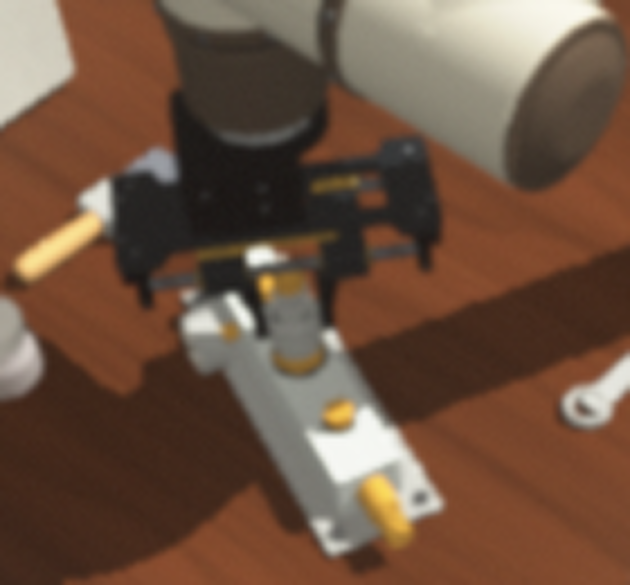

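Wrist force 9.3 N means the sleeve is fully down. In the crop the filter top sits under the gripper near (290,285). I'll ease the sleeve up, release it and rise to the filter body height.

Emit:
servo_tool(motion=[{"wx": 0, "wy": 0, "wz": 0, "x": 0, "y": 0, "z": -0.2, "hand": 3.0}, {"wx": 0, "wy": 0, "wz": 0, "x": 0, "y": 0, "z": -0.4, "hand": 3.0}, {"wx": 0, "wy": 0, "wz": 0, "x": 0, "y": 0, "z": -0.4, "hand": 4.5}, {"wx": 0, "wy": 0, "wz": 0, "x": 0, "y": 0, "z": -0.4, "hand": 4.8}, {"wx": 0, "wy": 0, "wz": 0, "x": 0, "y": 0, "z": -0.4, "hand": 4.8}])

```text
time: 9.57
ee_pos: [0.5509, -0.1808, 0.0985]
orientation: [[-0.65, -0.76, -0.001], [-0.76, 0.65, 0.0], [0.001, 0.001, -1.0]]
wrist_force: [-0.6, 0.4, 0.3]
grip_width: 0.541
```

Emit:
servo_tool(motion=[{"wx": 0, "wy": 0, "wz": 0, "x": 0, "y": 0, "z": -1.0, "hand": 4.8}, {"wx": 0, "wy": 0, "wz": 0, "x": 0, "y": 0, "z": -2.0, "hand": 4.8}, {"wx": 0, "wy": 0, "wz": 0, "x": 0, "y": 0, "z": -3.0, "hand": 4.8}, {"wx": 0, "wy": 0, "wz": 0, "x": 0, "y": 0, "z": -3.4, "hand": 4.8}, {"wx": 0, "wy": 0, "wz": 0, "x": 0, "y": 0, "z": -3.4, "hand": 4.8}])

```text
time: 10.2
ee_pos: [0.5514, -0.181, 0.1337]
orientation: [[-0.65, -0.76, 0.001], [-0.76, 0.65, 0.0], [-0.001, -0.001, -1.0]]
wrist_force: [-1.0, 0.2, -0.0]
grip_width: 0.553
```

```bash
python3 st.py;  python3 - <<'E'
from m import *
im,d,c=snap('scene')
cv2.imwrite('pics/s3.png',cv2.resize(im[120:200,175:255],None,fx=7,fy=7,interpolation=cv2.INTER_CUBIC))
for X in([.5518,-.1812,.131],[.5518,-.1812,.125],[.5518,-.1812,.1]): print((proj(c,[X])-[175,120]+.5)*7)
E
```

```text
t 10.2 pos mm [ 551.4234 -180.9973  133.7428] F [-0.9754  0.198  -0.0454] toolF [0.4831 0.8702 0.0445] toolT [-0.0406 -0.0182 -0.0121] open 48.09 yaw y 2.4344689541461735 q6 -0.6687831131984618
[[270.1124 207.8514]]
[[271.7858 218.1653]]
[[278.5831 260.0799]]
```

View pics/s3.png

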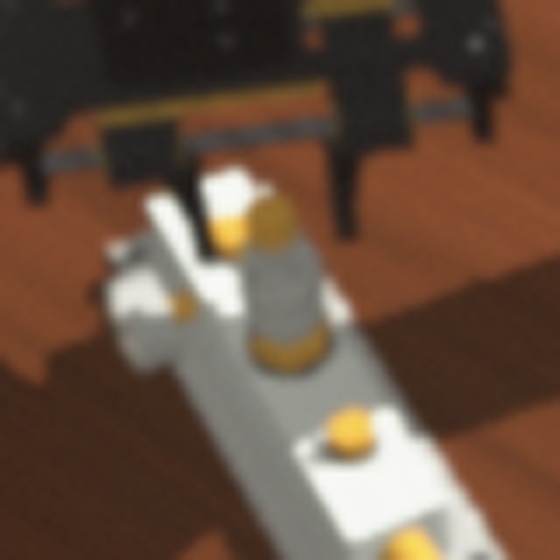

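The filter has sprung up: its top is near (272,208) in the crop, where a sprung filter was predicted. I'll raise 2 mm to clear the collar and grip the body.

Emit:
servo_tool(motion=[{"wx": 0, "wy": 0, "wz": 0, "x": 0, "y": 0, "z": -0.2, "hand": 4.0}, {"wx": 0, "wy": 0, "wz": 0, "x": 0, "y": 0, "z": -0.2, "hand": 3.0}, {"wx": 0, "wy": 0, "wz": 0, "x": 0, "y": 0, "z": -0.2, "hand": 2.3}, {"wx": 0, "wy": 0, "wz": 0, "x": 0, "y": 0, "z": -0.2, "hand": 1.6}, {"wx": 0, "wy": 0, "wz": 0, "x": 0, "y": 0, "z": -0.2, "hand": 1.6}], squeeze=10)

```text
time: 10.88
ee_pos: [0.5515, -0.1811, 0.1353]
orientation: [[-0.65, -0.76, 0.001], [-0.76, 0.65, -0.0], [-0.0, -0.001, -1.0]]
wrist_force: [1.4, -0.4, -0.6]
grip_width: 0.222
```

```bash
python3 st.py
```

```text
t 10.875 pos mm [ 551.5266 -181.0959  135.2709] F [ 1.4116 -0.3767 -0.605 ] toolF [-0.6303 -1.3177  0.6058] toolT [ 0.2183  0.0832 -0.0181] open 19.35 yaw y 2.4346510603598226 q6 -0.6687878180549821
```

Gripped: the opening reads 19.35 mm, close to the 20 mm body. Pulling straight up.

Emit:
servo_tool(motion=[{"wx": 0, "wy": 0, "wz": 0, "x": 0, "y": 0, "z": 0, "hand": 1.6}, {"wx": 0, "wy": 0, "wz": 0, "x": 0, "y": 0, "z": -0.1, "hand": 1.6}, {"wx": 0, "wy": 0, "wz": 0, "x": 0, "y": 0, "z": -0.3, "hand": 1.6}, {"wx": 0, "wy": 0, "wz": 0, "x": 0, "y": 0, "z": -0.5, "hand": 1.6}, {"wx": 0, "wy": 0, "wz": 0, "x": 0, "y": 0, "z": -0.7, "hand": 1.6}], squeeze=30)

```text
time: 11.5
ee_pos: [0.5513, -0.181, 0.1423]
orientation: [[-0.65, -0.76, -0.0], [-0.76, 0.65, 0.0], [0.0, 0.0, -1.0]]
wrist_force: [1.5, -1.0, -2.5]
grip_width: 0.217
```

```bash
python3 st.py
```

```text
t 11.5 pos mm [ 551.2781 -180.9925  142.2807] F [ 1.4626 -0.9716 -2.4815] toolF [-0.2115 -1.7434  2.4814] toolT [0.6213 0.0137 0.0039] open 18.84 yaw y 2.4345069247789053 q6 -0.6688064459302826
```

Emit:
servo_tool(motion=[{"wx": 0, "wy": 0, "wz": 0, "x": 0, "y": 0, "z": -0.3, "hand": 1.6}, {"wx": 0, "wy": 0, "wz": 0, "x": 0, "y": 0, "z": -0.7, "hand": 1.6}, {"wx": 0, "wy": 0, "wz": 0, "x": 0, "y": 0, "z": -1.2, "hand": 1.6}, {"wx": 0, "wy": 0, "wz": 0, "x": 0, "y": 0, "z": -2.0, "hand": 1.6}, {"wx": 0, "wy": 0, "wz": 0, "x": 0, "y": 0, "z": -3.2, "hand": 1.6}])

```text
time: 12.12
ee_pos: [0.5511, -0.181, 0.1749]
orientation: [[-0.65, -0.76, -0.001], [-0.76, 0.65, 0.0], [0.0, 0.001, -1.0]]
wrist_force: [-0.4, -0.6, -0.7]
grip_width: 0.22
```

Emit:
servo_tool(motion=[{"wx": 0, "wy": 0, "wz": 0, "x": 0, "y": 0, "z": -1.0, "hand": 1.6}, {"wx": 0, "wy": 0, "wz": 0, "x": 0, "y": 0, "z": -2.0, "hand": 1.6}, {"wx": 0, "wy": 0, "wz": 0, "x": 0, "y": 0, "z": -3.0, "hand": 1.6}, {"wx": 0, "wy": 0, "wz": 0, "x": 0, "y": 0, "z": -3.0, "hand": 1.6}, {"wx": 0, "wy": 0, "wz": 0, "x": 0, "y": 0, "z": -3.0, "hand": 1.6}])

```text
time: 12.75
ee_pos: [0.551, -0.1809, 0.2039]
orientation: [[-0.65, -0.76, -0.001], [-0.76, 0.65, 0.0], [0.0, 0.001, -1.0]]
wrist_force: [0.9, 0.2, -1.3]
grip_width: 0.219
```

```bash
python3 st.py;  python3 - <<'E'
from m import *
im,d,c=snap('scene')
cv2.imwrite('pics/s4.png',cv2.resize(im[100:200,165:265],None,fx=6,fy=6,interpolation=cv2.INTER_CUBIC))
s=bot.get_state();e=np.array(s['ee_pos'])
for dz in(-.004,-.029,-.054): print((proj(c,[e+[0,0,dz]])-[165,100]+.5)*6)
E
```

```text
t 12.75 pos mm [ 550.9994 -180.9093  203.9142] F [ 0.9118  0.2023 -1.3253] toolF [-0.7465 -0.5627  1.3247] toolT [-0.0189  0.0183  0.0418] open 19.05 yaw y 2.4344021217595033 q6 -0.6687977872293943
[[275.7961 189.5478]]
[[282.3686 230.2304]]
[[288.6627 269.2215]]
```

View pics/s4.png

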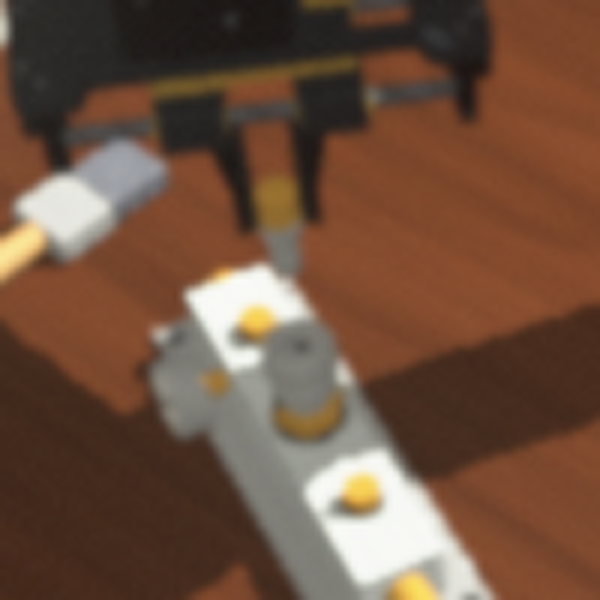

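The filter is out: its nipple tip is near (288,268) and the coupling bore near (300,345) is empty. Carrying it to the rack.

Emit:
servo_tool(motion=[{"wx": 0, "wy": 0, "wz": -0.08, "x": -3, "y": 3, "z": 0, "hand": 1.6}, {"wx": 0, "wy": 0, "wz": -0.16, "x": -7, "y": 7.1, "z": 0, "hand": 1.6}, {"wx": 0, "wy": 0, "wz": -0.24, "x": -11, "y": 11.1, "z": 0, "hand": 1.6}, {"wx": 0, "wy": 0, "wz": -0.32, "x": -15, "y": 15.2, "z": 0, "hand": 1.6}, {"wx": 0, "wy": 0, "wz": -0.376, "x": -19, "y": 19.2, "z": 1, "hand": 1.6}])

```text
time: 13.42
ee_pos: [0.5287, 0.0901, 0.1946]
orientation: [[-0.323, -0.946, 0.002], [-0.946, 0.323, 0.0], [-0.001, -0.001, -1.0]]
wrist_force: [0.3, -0.3, -1.3]
grip_width: 0.215
```

```bash
cat > go.py <<'E'
from m import *
import sys
s=bot.get_state();R=np.array(s['orientation']);t=np.array([float(v) for v in sys.argv[1:4]])
print('pos',s['ee_pos'],'tool delta cm',R.T@(t-s['ee_pos'])*100,'yaw err',2.811-np.arctan2(R[1,1],R[0,1]))
E
python3 go.py .525 .1257 .13
```

```text
pos [0.5287 0.0901 0.1946] tool delta cm [-3.2458  1.5115  6.4617] yaw err -0.001823019989628527
```

Emit:
servo_tool(motion=[{"wx": 0, "wy": 0, "wz": 0, "x": -1.5, "y": 0.7, "z": 1.5, "hand": 1.6}, {"wx": 0, "wy": 0, "wz": 0, "x": -3.0, "y": 1.4, "z": 3, "hand": 1.6}, {"wx": 0, "wy": 0, "wz": 0, "x": -3.2, "y": 1.5, "z": 5, "hand": 1.6}, {"wx": 0, "wy": 0, "wz": 0, "x": -3.2, "y": 1.5, "z": 7.5, "hand": 1.6}, {"wx": 0, "wy": 0, "wz": 0, "x": -3.2, "y": 1.5, "z": 8.8, "hand": 1.6}])

```text
time: 14.05
ee_pos: [0.5241, 0.1221, 0.1042]
orientation: [[-0.327, -0.945, -0.003], [-0.945, 0.327, -0.002], [0.003, 0.002, -1.0]]
wrist_force: [-0.3, -0.8, -1.4]
grip_width: 0.221
```

Emit:
servo_tool(motion=[{"wx": 0, "wy": 0, "wz": 0, "x": 0, "y": 0, "z": 0, "hand": 1.6}, {"wx": 0, "wy": 0, "wz": 0, "x": 0, "y": 0, "z": 0, "hand": 1.6}, {"wx": 0, "wy": 0, "wz": 0, "x": 0, "y": 0, "z": 0, "hand": 1.6}, {"wx": 0, "wy": 0, "wz": 0, "x": 0, "y": 0, "z": 0, "hand": 1.6}, {"wx": 0, "wy": 0, "wz": 0, "x": 0, "y": 0, "z": 0, "hand": 1.6}])

```text
time: 14.68
ee_pos: [0.525, 0.1234, 0.1066]
orientation: [[-0.325, -0.946, 0.001], [-0.946, 0.325, 0.0], [-0.001, -0.0, -1.0]]
wrist_force: [0.3, -0.4, -1.5]
grip_width: 0.219
```

```bash
python3 go.py .525 .1257 .0615; python3 st.py;  python3 - <<'E'
from m import *
im,d,c=snap('scene')
cv2.imwrite('pics/s5.png',cv2.resize(im[165:265,270:370],None,fx=6,fy=6,interpolation=cv2.INTER_CUBIC))
s=bot.get_state();e=np.array(s['ee_pos'])
for dz in(-.004,-.029,-.054): print((proj(c,[e+[0,0,dz]])-[270,165]+.5)*6)
print((proj(c,[[.5248,.1265,.036]])-[270,165]+.5)*6)
E
```

```text
pos [0.525  0.1234 0.1066] tool delta cm [-0.2144  0.0808  4.5116] yaw err 0.0003761093110772329
t 14.675 pos mm [525.039  123.3935 106.6152] F [ 0.3127 -0.431  -1.5016] toolF [ 0.3068 -0.4351  1.5016] toolT [-0.0798 -0.0069  0.0193] open 19.08 yaw y 2.8106238906889227 q6 -0.8626011753817898
[[233.9533 247.9138]]
[[228.0042 280.03  ]]
[[222.3103 310.797 ]]
[[224.6631 333.8558]]
```

View pics/s5.png

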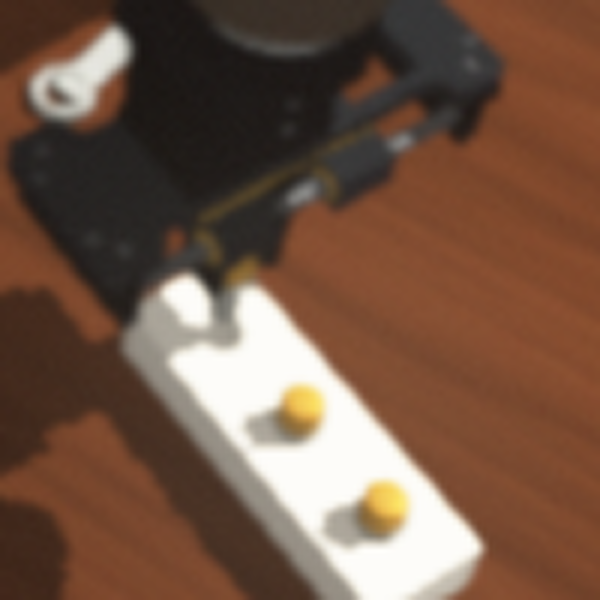

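The nipple, near (224,315), hangs just over the hole near (224,334). Lowering with force checks.

Emit:
servo_tool(motion=[{"wx": 0, "wy": 0, "wz": 0, "x": -0.2, "y": 0.05, "z": 0.4, "hand": 1.6}, {"wx": 0, "wy": 0, "wz": 0, "x": -0.2, "y": 0.05, "z": 1.0, "hand": 1.6}, {"wx": 0, "wy": 0, "wz": 0, "x": -0.2, "y": 0.05, "z": 1.5, "hand": 1.6}, {"wx": 0, "wy": 0, "wz": 0, "x": -0.2, "y": 0.05, "z": 1.8, "hand": 1.6}, {"wx": 0, "wy": 0, "wz": 0, "x": -0.2, "y": 0.05, "z": 2.0, "hand": 1.6}])

```text
time: 15.35
ee_pos: [0.525, 0.1253, 0.0859]
orientation: [[-0.325, -0.946, -0.0], [-0.946, 0.325, -0.0], [0.0, 0.0, -1.0]]
wrist_force: [-0.7, 0.3, -0.9]
grip_width: 0.218
```

```bash
python3 go.py .525 .1257 .0615; python3 st.py
```

```text
pos [0.525  0.1253 0.0859] tool delta cm [-0.0361  0.0165  2.4419] yaw err 0.0004690999489276315
t 15.35 pos mm [525.0482 125.3104  85.9189] F [-0.748   0.2829 -0.9493] toolF [-0.0247  0.7991  0.9495] toolT [-0.0639 -0.0298  0.0197] open 18.93 yaw y 2.8105309000510723 q6 -0.865872524407621
```

Emit:
servo_tool(motion=[{"wx": 0, "wy": 0, "wz": 0, "x": 0, "y": 0, "z": 0.4, "hand": 1.6}, {"wx": 0, "wy": 0, "wz": 0, "x": 0, "y": 0, "z": 0.8, "hand": 1.6}, {"wx": 0, "wy": 0, "wz": 0, "x": 0, "y": 0, "z": 1.2, "hand": 1.6}, {"wx": 0, "wy": 0, "wz": 0, "x": 0, "y": 0, "z": 1.6, "hand": 1.6}, {"wx": 0, "wy": 0, "wz": 0, "x": 0, "y": 0, "z": 1.9, "hand": 1.6}])

```text
time: 15.98
ee_pos: [0.525, 0.1253, 0.0669]
orientation: [[-0.325, -0.946, -0.0], [-0.946, 0.325, -0.0], [0.0, 0.0, -1.0]]
wrist_force: [0.1, -0.3, -1.2]
grip_width: 0.218
```

Emit:
servo_tool(motion=[{"wx": 0, "wy": 0, "wz": 0, "x": 0, "y": 0, "z": 0.05, "hand": 1.6}, {"wx": 0, "wy": 0, "wz": 0, "x": 0, "y": 0, "z": 0.1, "hand": 1.6}, {"wx": 0, "wy": 0, "wz": 0, "x": 0, "y": 0, "z": 0.15, "hand": 1.6}, {"wx": 0, "wy": 0, "wz": 0, "x": 0, "y": 0, "z": 0.2, "hand": 1.6}, {"wx": 0, "wy": 0, "wz": 0, "x": 0, "y": 0, "z": 0.25, "hand": 1.6}])

```text
time: 16.6
ee_pos: [0.5251, 0.1254, 0.0648]
orientation: [[-0.325, -0.946, 0.0], [-0.946, 0.325, 0.0], [-0.0, -0.0, -1.0]]
wrist_force: [0.2, 0.3, -1.3]
grip_width: 0.219
```

```bash
python3 st.py
```

```text
t 16.6 pos mm [525.1464 125.3869  64.7796] F [ 0.197   0.3364 -1.3303] toolF [-0.382  -0.0768  1.3303] toolT [-0.1144 -0.0184  0.0177] open 19.02 yaw y 2.8105772908149182 q6 -0.865848270306501
```

Emit:
servo_tool(motion=[{"wx": 0, "wy": 0, "wz": 0, "x": 0, "y": 0, "z": 0.04, "hand": 1.6}, {"wx": 0, "wy": 0, "wz": 0, "x": 0, "y": 0, "z": 0.08, "hand": 1.6}, {"wx": 0, "wy": 0, "wz": 0, "x": 0, "y": 0, "z": 0.12, "hand": 1.6}, {"wx": 0, "wy": 0, "wz": 0, "x": 0, "y": 0, "z": 0.16, "hand": 1.6}, {"wx": 0, "wy": 0, "wz": 0, "x": 0, "y": 0, "z": 0.18, "hand": 1.6}])

```text
time: 17.23
ee_pos: [0.5251, 0.1254, 0.0629]
orientation: [[-0.325, -0.946, -0.0], [-0.946, 0.325, -0.0], [0.0, 0.0, -1.0]]
wrist_force: [-1.3, -0.1, -1.4]
grip_width: 0.224
```

```bash
python3 st.py
```

```text
t 17.225 pos mm [525.0624 125.362   62.8895] F [-1.3218 -0.0596 -1.354 ] toolF [0.4858 1.2305 1.3541] toolT [-0.061   0.0025  0.0313] open 19.45 yaw y 2.8105900754842335 q6 -0.8658440657825343
```

Emit:
servo_tool(motion=[{"wx": 0, "wy": 0, "wz": 0, "x": 0, "y": 0, "z": 0.02, "hand": 1.6}, {"wx": 0, "wy": 0, "wz": 0, "x": 0, "y": 0, "z": 0.04, "hand": 1.6}, {"wx": 0, "wy": 0, "wz": 0, "x": 0, "y": 0, "z": 0.06, "hand": 1.6}, {"wx": 0, "wy": 0, "wz": 0, "x": 0, "y": 0, "z": 0.08, "hand": 1.6}, {"wx": 0, "wy": 0, "wz": 0, "x": 0, "y": 0, "z": 0.08, "hand": 1.6}])

```text
time: 17.85
ee_pos: [0.5251, 0.1253, 0.0623]
orientation: [[-0.325, -0.946, -0.0], [-0.946, 0.325, -0.0], [0.0, 0.0, -1.0]]
wrist_force: [0.6, -0.1, 0.4]
grip_width: 0.215
```

```bash
python3 st.py
```

```text
t 17.85 pos mm [525.1136 125.345   62.2532] F [ 0.6393 -0.0684  0.3932] toolF [-0.1431 -0.6269 -0.3932] toolT [-0.1979  0.0714 -0.0971] open 18.73 yaw y 2.810583622442139 q6 -0.8658525751861696
```

Contact is felt at the expected height. I'll seat it a touch more, then release gently.

Emit:
servo_tool(motion=[{"wx": 0, "wy": 0, "wz": 0, "x": 0, "y": 0, "z": 0.03, "hand": 1.6}, {"wx": 0, "wy": 0, "wz": 0, "x": 0, "y": 0, "z": 0.03, "hand": 1.8}, {"wx": 0, "wy": 0, "wz": 0, "x": 0, "y": 0, "z": 0.03, "hand": 2.1}, {"wx": 0, "wy": 0, "wz": 0, "x": 0, "y": 0, "z": 0.03, "hand": 2.6}, {"wx": 0, "wy": 0, "wz": 0, "x": 0, "y": 0, "z": 0.03, "hand": 3.6}], squeeze=5)

```text
time: 18.48
ee_pos: [0.5251, 0.1254, 0.0617]
orientation: [[-0.325, -0.946, -0.0], [-0.946, 0.325, -0.0], [0.0, 0.0, -1.0]]
wrist_force: [0.8, 0.5, 0.1]
grip_width: 0.347
```

Emit:
servo_tool(motion=[{"wx": 0, "wy": 0, "wz": 0, "x": 0, "y": 0, "z": 0, "hand": 4.0}, {"wx": 0, "wy": 0, "wz": 0, "x": 0, "y": 0, "z": -1, "hand": 4.0}, {"wx": 0, "wy": 0, "wz": 0, "x": 0, "y": 0, "z": -4, "hand": 4.0}, {"wx": 0, "wy": 0, "wz": 0, "x": 0, "y": 0, "z": -8, "hand": 4.0}, {"wx": 0, "wy": 0, "wz": 0, "x": 0, "y": 0, "z": -13, "hand": 4.0}])

```text
time: 19.1
ee_pos: [0.5246, 0.1251, 0.1932]
orientation: [[-0.325, -0.946, -0.001], [-0.946, 0.325, -0.001], [0.001, 0.001, -1.0]]
wrist_force: [0.6, 0.8, -0.2]
grip_width: 0.456
```

Emit:
servo_tool(motion=[{"wx": 0, "wy": 0, "wz": 0, "x": 3, "y": 3, "z": 0, "hand": 4.0}, {"wx": 0, "wy": 0, "wz": 0, "x": 5, "y": 8, "z": 0, "hand": 4.0}, {"wx": 0, "wy": 0, "wz": 0, "x": 5, "y": 13, "z": 0, "hand": 4.0}, {"wx": 0, "wy": 0, "wz": 0, "x": 5, "y": 15, "z": 0, "hand": 4.0}, {"wx": 0, "wy": 0, "wz": 0, "x": 5, "y": 15, "z": 0, "hand": 4.0}])

```text
time: 19.73
ee_pos: [0.3662, 0.1271, 0.1928]
orientation: [[-0.323, -0.946, 0.002], [-0.946, 0.323, 0.001], [-0.002, -0.001, -1.0]]
wrist_force: [0.1, -0.0, 0.6]
grip_width: 0.458
```

```bash
python3 st.py
python3 - <<'E'
from m import *
for n in('scene','top'):
    im,d,c=snap(n); cv2.imwrite(f'pics/{n}_6.png',im)
    b=(285,200,70,75) if n=='scene' else (148,185,75,45)
    for q,a,tl,wh in blobs(im,b): print(n,q,a,wh,onz(c,q,.05 if n=='scene' else .058))
    o=cv2.resize(im[b[1]:b[1]+b[3],b[0]:b[0]+b[2]],None,fx=7,fy=7,interpolation=cv2.INTER_CUBIC)
    cv2.imwrite(f'pics/{n}_6r.png',o)
    b=(185,135,70,80) if n=='scene' else (248,170,95,62)
    cv2.imwrite(f'pics/{n}_6m.png',cv2.resize(im[b[1]:b[1]+b[3],b[0]:b[0]+b[2]],None,fx=7,fy=7,interpolation=cv2.INTER_CUBIC))
E
```

```text
t 19.725 pos mm [366.2163 127.0501 192.8465] F [ 0.1343 -0.0011  0.56  ] toolF [-0.0434 -0.128  -0.5598] toolT [-0.0562 -0.0355 -0.0132] open 39.83 yaw y 2.8129725541509405 q6 -1.0875055840438141
scene [306.9409 217.7069] 37.921875 [6.5   7.375] [0.5265 0.126  0.05  ]
scene [319.6643 232.9552] 40.78125 [6.875 7.75 ] [0.5442 0.1777 0.05  ]
scene [333.3929 249.196 ] 45.390625 [7.375 8.125] [0.5616 0.2299 0.05  ]
top [165.1776 203.2353] 30.484375 [6.625 6.   ] [0.5596 0.2283 0.058 ]
top [182.3837 208.4602] 30.765625 [6.5  6.25] [0.5424 0.1765 0.058 ]
top [199.4273 213.8617] 29.421875 [6.375 6.125] [0.5248 0.1253 0.058 ]
```

View pics/scene_6r.png

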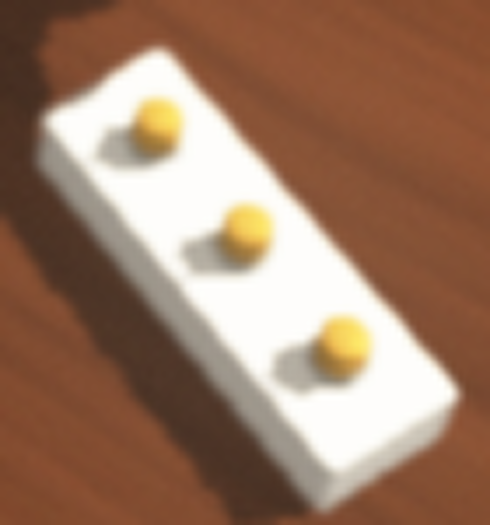

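View pics/scene_6m.png

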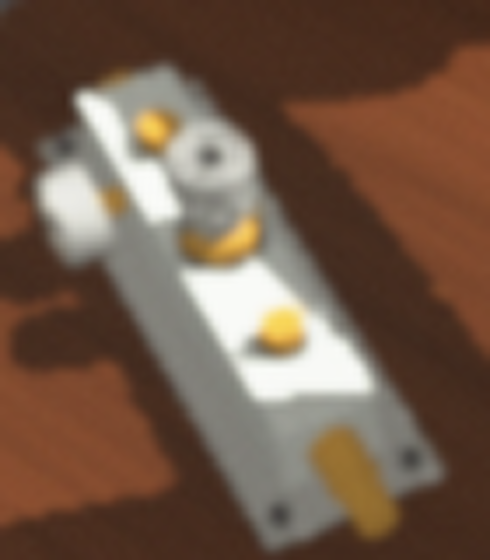

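View pics/top_6.png

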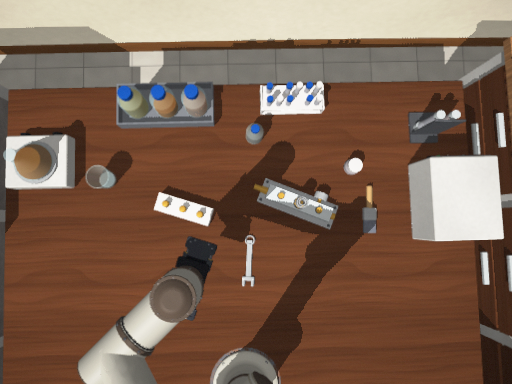

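The rack shows three evenly spaced filter tops of matching height, near (157,122), (246,232) and (343,347) in the crop. The sleeve rim, near (210,155), is where its rest height of 100 mm projects. In the top picture everything else is where it was.

```bash
python3 -c "
from workcell import bot
print(bot.hand_in())"
```

```text
the job is handed in; nothing more can be done
None
```

The vent filter is out of the coupling and standing in the empty rack hole. I handed the job in at about 19.8 s of the 61 s limit.

- **Sleeve turn:** I turned it anticlockwise under a light downward load, at most 8.8 N at the wrist. After about 0.6 rad it dropped into the slot: the tool followed the push and the force fell to the spring load.
- **Release:** I pushed the sleeve fully down at 9.3 N, and the picture showed the filter sprung up. I eased the sleeve up and let it go, then gripped the filter by its body.
- **Pull-out:** The highest reading between moves was about 2.5 N. I then lowered the filter into the hole with no contact until its collar met the rack at the expected height.
- **Last checks:**
  - In both views the filter's top lines up with the two spares, evenly spaced and at the same apparent height.
  - The sleeve rim is at its rest height.
  - Nothing else had visibly moved.
  - The arm is clear and touching nothing.

No check failed. My camera estimate of the coupling was about 1 to 1.5 mm off what I felt when gripping it. I judged the sleeve's rest height from a single view, good to about 2 mm.

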